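# Unlock the plant-feed case and put the full tub on the scale

### The job

The plant-feed case is shut and child-locked: slide its yellow safety tab clear of the red latch, lift the latch and open the lid. Find by its weight which of the three identical tubs inside is still full and stand that one upright on the white scale, setting it down gently, not dropping it or pressing on the scale. Leave the two used-up tubs standing in the case and the lid open, let no tub fall over, and do not disturb the bottles or the little pot.

Things in the scene. Friction and masses are not known exactly. Their poses are not given: they have to be found in the camera images.
- feed_case: milky plastic case, fixed to the desk, 150 (x) x 350 (y) x 95 mm high, walls and floor 5 mm, open at the top under its clear lid. Origin: centre of its underside; z up, x from its front (latch side, towards the robot) to its back (lid hinge), y along its length. The shut lid's flat top is 113 mm above the desk and reaches 8 mm past the case all round
- safety_tab (a joint): travel in m of the yellow safety slide: 0 = locked, its tongue over the latch, 0.026 = drawn right back to its stop. It slides along the case's +y, takes about 3 N and stays where it is left. The latch is free from about 0.020 on
- tab_grip (a point): centre of the thumb rib of the safety slide, on top of the lid near its front edge: a yellow upright block 16 (x) x 28 (y) x 17 mm high. The yellow slide plate begins 8.5 mm below this point, so finger tips beside the rib (along y) must stay clear above that: tips that press on the plate drag it
- latch (a joint): angle in rad of the red latch: 0 = shut, hook under the case's rim; it swings outward and up about a level axis along the case's y and stops at 1.15; free of the rim above about 0.3. Stays where it is left (stiff, about 0.06 N m). While the tongue is over it, it cannot lift
- latch_pull (a point): middle of the red pull bar of the latch: a round bar 52 mm long along the case's y, 12 mm thick, with free flat ends: it can be pinched end to end (52 mm) from above and turns between the fingers. When shut it is 88 mm above the desk, 120 mm before the case's centre and 37 mm before the lid's front edge. With the latch at its stop, pulling it on upward raises the lid
- latch_hinge (a point): middle of the latch's hinge axis (along the case's y) on top of the lid, 117 mm above the desk and 66 mm before the case's centre when shut; moves with the lid. From here the pull bar's middle lies 54 mm towards the front and 29 mm down when lid and latch are shut
- lid (a joint): angle in rad of the clear lid: 0 = shut, 1.57 = upright, stop at 1.75. Hinged along the case's back edge, opens upward; its hinge is stiff (0.5 N m) so it stays where it is left; lifting it takes about 5 N at the front edge
- lid_hinge (a point): middle of the lid's hinge axis (along the case's y) at the back of the case, 97 mm above the desk, 80 mm behind the case's centre
- lid_front (a point): middle of the lid's front edge (the lid is 166 mm from front to back, 5 mm thick with an 18 mm deep rim); moves with the lid
- tub_a_center (a point): one of three identical shut tubs, white with a green lid that stays on, 56 x 56 x 100 mm tall: the full one weighs 0.45 to 0.65 kg, the two used-up ones 0.14 kg, and which is which changes. This point is its centre, half-way up; z up, x and y along its sides. At the start the three stand in a row along the case's y, about 104 mm apart (44 mm or so free between them), about 22 mm before the case's middle line
- tub_b_center (a point): one of three identical shut tubs, white with a green lid that stays on, 56 x 56 x 100 mm tall: the full one weighs 0.45 to 0.65 kg, the two used-up ones 0.14 kg, and which is which changes. This point is its centre, half-way up; z up, x and y along its sides. At the start the three stand in a row along the case's y, about 104 mm apart (44 mm or so free between them), about 22 mm before the case's middle line
- tub_c_center (a point): one of three identical shut tubs, white with a green lid that stays on, 56 x 56 x 100 mm tall: the full one weighs 0.45 to 0.65 kg, the two used-up ones 0.14 kg, and which is which changes. This point is its centre, half-way up; z up, x and y along its sides. At the start the three stand in a row along the case's y, about 104 mm apart (44 mm or so free between them), about 22 mm before the case's middle line
- scale: white flat digital kitchen scale, fixed, 140 x 140 x 16 mm, with four grey round pads and a dark strip. Origin: centre of its underside. It may stand on either side of the case
- scale_top (a point): centre of the top face of the scale, 16 mm above the desk; z up
- blue_bottle: bystander: blue water bottle, 64 mm across, 190 mm tall, loose, upright. Origin: centre of its underside
- mister: bystander: black spray bottle, 68 mm across, 155 mm tall, loose, upright. Origin: centre of its underside
- seedling_pot: bystander: small terracotta pot with a seedling, 72 mm across, 62 mm tall without leaves, loose. Origin: centre of its underside
Things that resemble listed ones, but are neither listed nor needed, are in the scene too. Of the things shaped like the scale, the white one is meant.

How it is judged (in metres and radians):
On the way, in this order (a step that is already met when the one before it is completed fails the run):
1. the safety tab is slid clear of the latch (value of joint safety_tab above 0.018 m), for 0.1 s.
2. the latch is lifted free of the rim (value of joint latch above 0.22 rad), for 0.05 s.
3. the lid is open (value of joint lid above 1.1 rad), for 0.1 s.
At the end, for the whole second after the job is handed in: The full tub (over 3.2 N on the scale) stands upright (within 0.15 rad) on the scale, its centre within 60 mm of the scale's centre along both of the scale's sides; the two used-up tubs stand upright on the floor of the case; the lid is open by more than 1.1 rad (((x of tub_a_center in the frame of scale_top between -0.06 and 0.06 m and y of tub_a_center in the frame of scale_top between -0.06 and 0.06 m and z of tub_a_center in the frame of scale_top between 0.04 and 0.06 m and angle between each of tub_a_center, tub_b_center, tub_c_center's own z axis and vertical below 0.15 rad and x of tub_b_center in the frame of feed_case between -0.07 and 0.07 m and y of tub_b_center in the frame of feed_case between -0.17 and 0.17 m and z of tub_b_center in the frame of feed_case between 0.035 and 0.065 m and x of tub_c_center in the frame of feed_case between -0.07 and 0.07 m and y of tub_c_center in the frame of feed_case between -0.17 and 0.17 m and z of tub_c_center in the frame of feed_case between 0.035 and 0.065 m) or (x of tub_b_center in the frame of scale_top between -0.06 and 0.06 m and y of tub_b_center in the frame of scale_top between -0.06 and 0.06 m and z of tub_b_center in the frame of scale_top between 0.04 and 0.06 m and angle between each of tub_b_center, tub_a_center, tub_c_center's own z axis and vertical below 0.15 rad and x of tub_a_center in the frame of feed_case between -0.07 and 0.07 m and y of tub_a_center in the frame of feed_case between -0.17 and 0.17 m and z of tub_a_center in the frame of feed_case between 0.035 and 0.065 m and x of tub_c_center in the frame of feed_case between -0.07 and 0.07 m and y of tub_c_center in the frame of feed_case between -0.17 and 0.17 m and z of tub_c_center in the frame of feed_case between 0.035 and 0.065 m) or (x of tub_c_center in the frame of scale_top between -0.06 and 0.06 m and y of tub_c_center in the frame of scale_top between -0.06 and 0.06 m and z of tub_c_center in the frame of scale_top between 0.04 and 0.06 m and angle between each of tub_c_center, tub_a_center, tub_b_center's own z axis and vertical below 0.15 rad and x of tub_a_center in the frame of feed_case between -0.07 and 0.07 m and y of tub_a_center in the frame of feed_case between -0.17 and 0.17 m and z of tub_a_center in the frame of feed_case between 0.035 and 0.065 m and x of tub_b_center in the frame of feed_case between -0.07 and 0.07 m and y of tub_b_center in the frame of feed_case between -0.17 and 0.17 m and z of tub_b_center in the frame of feed_case between 0.035 and 0.065 m)) and contact force between scale and anything else above 3.2 N and value of joint lid above 1.1 rad); the robot touches nothing.
It fails at once if a tub tips over (more than 0.6 rad) (angle between any of tub_a_center, tub_b_center, tub_c_center's own z axis and vertical above 0.6 rad).
It fails at once if a tub is let fall (moves at over 0.4 m/s with no finger on it) ((linear speed of tub_a above 0.4 m/s and contact force between the fingers and tub_a below 0.2 N) or (linear speed of tub_b above 0.4 m/s and contact force between the fingers and tub_b below 0.2 N) or (linear speed of tub_c above 0.4 m/s and contact force between the fingers and tub_c below 0.2 N)).
It fails at once if the scale is pressed hard (over 70 N) (contact force between scale and anything else above 70 N).
It fails at once if a bystander is moved by more than 30 mm (distance of any of blue_bottle, mister, seedling_pot from where it was at the start of the episode above 0.03 m).
It also fails if it takes over 72 s, if anything falls off the work surface, if the arm or the gripper's body presses on something with over 40 N, if the wrist force passes 120 N, or if a joint passes its speed limit or range.

### The arm

A 6-joint arm with a two-finger parallel gripper is mounted at the origin on the work surface. World frame = base frame: x ahead of the robot, y to its left, z up, the work surface at z = 0. Lengths are in mm, angles in rad, forces in N, time in s.
With the tool pointing down it reaches from about 300 to 850 mm from the base axis. Payload 4.2 kg.
Tool frame: the origin (TCP) lies on the centre line of the jaws, within the pads' length; the fingertips stand 8 mm ahead of it and the grasp point (between the pads) lies 11 mm behind it (arm.tips_ahead is the distance from the TCP to the fingertips, in mm); z points along the fingers, y is the line along which they close (so a half turn about z gives the same grasp; the last joint's range is limited). The gripper opens to 91 mm and grips with 3 to 60 N. Pads are 32 mm wide; open, the fingers measure 118 mm over their backs; the gripper's body (76 mm by 178 mm) begins 60 mm behind the grasp point.
Start: joints at [1.224, 0.32, 1.565, -0, 1.257, -0.02], TCP at [184.585, 544.583, 221.976] pointing down, gripper open.
Joint ranges: [-3.11, 3.11], [-0.84, 2.01], [0.21, 2.61], [-1.34, 4.49], [0.05, 2.63], [-2.56, 2.56]. Speed limits (rad/s): [2.57, 2.57, 3.14, 3.14, 3.14, 3.14].

### API

Orientations are given as a unit quaternion [w, x, y, z].
In Python, from plant import arm gives the robot as it stands.
- The arm moves only by the shell command python3 -m creep 'ROWS' [FORCE]. ROWS is text: rows parted by semicolons, each of 5 numbers parted by spaces: the shift along the tool's x, y, z in mm, then the turn about the tool's z in degrees, then the closure, from 0 (fully open) to 1 (shut). In form: tx ty tz twist claw; .... A call has 1 to 5 rows; each row is the pose to reach, as a shift and turn from the pose commanded when the call began, along the tool's axes at that moment; what a row does not reach only later rows make up. A row lasts 1/10 s, in which the tool goes at most 50 mm and 8.59 degrees, less where a joint would pass 70% of its speed; a pose out of reach is approached as far as the arm can. A call with a gripper value outside its range is refused whole. The fingers move at their own pace and stop on an object; FORCE is the grip in N (left out, the last holds). Time passes only in rows, so rows that repeat a pose let the fingers close. It gives the time, the measured TCP pose, the force, the opening and the grip force at its end, in the units of the state.
- arm.read_state(): the state, without advancing time (a new reading comes with each control period).
- arm.snapshot(name): name is "side" or "top"; returns a dict with "image" (384x512x3 uint8, red, green, blue), "K" (3x3 intrinsics, pixels), "R" (3x3) and "t" (3): a world point X has camera coordinates R X + t. Camera axes: x right, y down, z forward; pixel columns grow to the right and rows downward; lengths in mm; the calibration is good to about 2 mm. A picture is of the moment at which its call begins. There is no depth.
- arm.job_done(): hands the job in; it is judged then, once.
The state is a dict: "clock": time; "joints": joint angles; "joint_vel": joint speeds; "joint_efforts": joint torques, N m; "tool_pos": TCP position; "orientation": TCP orientation; "wrist_force": force on the tool from outside, world axes, zero at the start; "moment": the same for the moment, N m; "gripper_width": finger opening in mm; "gripper_force": force on a finger pad.
Only numpy, scipy, OpenCV 4.12 (cv2) and the standard library are available. Lean on these libraries where they do the work, as an engineer would, in place of code of your own. Each camera call takes 0.05 s, during which the arm holds its last target. There are 200 camera calls.

## Working session

There is one attempt and no reset: what is moved stays moved. The work goes in short steps, Python scripts to look and compute and a shell command to move; the robot and the scene stay as the last step left them, time stands still between calls to the robot, and variables do not carry over. Pictures are saved under pics/ and viewed, at most 10 in all, crops included, and the job is handed in when it is done.

```bash
ls; mkdir -p pics; python3 - <<'E'
from plant import arm
import cv2,pickle
S={}
for n in("top","side"):
    s=arm.snapshot(n);S[n]=s;cv2.imwrite(f"pics/{n}0.png",s["image"][:,:,::-1])
    print(n,s["K"].tolist(),s["R"].tolist(),s["t"].tolist())
pickle.dump(S,open("s0.pkl","wb"))
print(arm.read_state())
E
```

```text
pics
top [[404.11238482851417, 0.0, 252.19924370316568], [0.0, 404.11238482851417, 190.9481689478111], [0.0, 0.0, 1.0]] [[0.014273931854827362, -0.999791104794006, 0.014628795035280098], [-0.9818137282935506, -0.016784203176324213, -0.1891033935656728], [0.18930942344141674, -0.011663502840757536, -0.9818482086849075]] [-5.242383557211515, 594.6894562927716, 1265.5627673399301]
side [[465.4135083538264, 0.0, 253.58058113652908], [0.0, 465.4135083538264, 189.942883600767], [0.0, 0.0, 1.0]] [[0.7993415246751193, -0.6005140022631789, -0.020882050088874476], [-0.31752840965969403, -0.39264627072807795, -0.8631364985576261], [0.5101262941557131, 0.6965714889149509, -0.5045387248187865]] [-435.30740182709917, 279.7361797696393, 1235.0579201993676]
{'clock': 0.1, 'joints': array([ 1.22401745e+00,  3.20202717e-01,  1.56557570e+00, -2.52400897e-05,
        1.25739801e+00, -2.00029166e-02]), 'joint_vel': array([ 0.00045591, -0.00185195, -0.00318395, -0.00130451,  0.00063017,
       -0.00086352]), 'joint_efforts': array([ 3.23235681e-04, -4.13332450e+01, -2.32512599e+01,  7.29032233e-02,
        4.21290763e-02, -6.34322487e-05]), 'tool_pos': array([184.42458615, 544.14407606, 221.21160627]), 'orientation': array([-1.32611115e-04,  1.62658095e-01,  9.86682176e-01, -7.80796105e-04]), 'wrist_force': array([-0.28708179,  0.22891287,  0.29003479]), 'moment': array([ 0.01717686, -0.01681071, -0.05626417]), 'gripper_force': 0.0, 'gripper_width': 90.91412908662402}
```

View pics/top0.png

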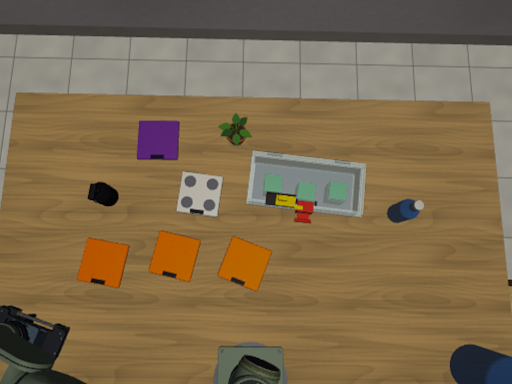

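View pics/side0.png

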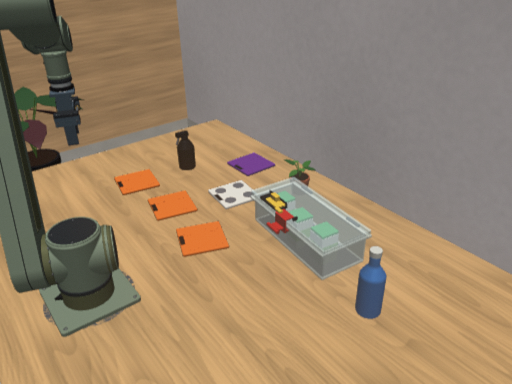

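The top view shows the lidded case around (307,184). On its front edge are the yellow slide at (287,200) and the red latch at (304,212), and three green tub lids show at (273,183), (306,190) and (338,191).

Scale lookalikes are white (200,194), purple (158,140) and orange (103,262), (175,256) and (245,263). I choose the white one, with four pads and a dark strip. Next is a close crop plus the mask measurements.

```bash
cat > h.py <<'E'
import numpy as np,cv2
from scipy.spatial.transform import Rotation as Ro
def ray(s,p,z):
    d=s["R"].T@np.linalg.inv(s["K"])@np.array([p[0],p[1],1.]);c=-s["R"].T@s["t"]
    return (c+d*(z-c[2])/d[2]).round(1)
def px(s,X):
    c=s["R"]@np.array(X,float)+s["t"];u=s["K"]@c;return (u[:2]/u[2]).round(1)
def tri(s1,p1,s2,p2):
    P=[s["K"]@np.c_[s["R"],s["t"]] for s in(s1,s2)]
    X=cv2.triangulatePoints(P[0],P[1],np.array(p1,float),np.array(p2,float)).ravel();return (X[:3]/X[3]).round(1)
def mask(s,lo,hi,roi=None):
    m=cv2.inRange(cv2.cvtColor(s["image"],cv2.COLOR_RGB2HSV),np.array(lo),np.array(hi))
    if roi:
        k=np.zeros_like(m);x0,y0,x1,y1=roi;k[y0:y1,x0:x1]=1;m=m*k
    return m
def blobs(m,amin=15):
    n,l,st,c=cv2.connectedComponentsWithStats(m)
    return [(st[i].tolist(),c[i].round(1).tolist(),cv2.minAreaRect(np.argwhere(l==i)[:,::-1].astype(np.float32))) for i in range(1,n) if st[i,4]>=amin]
def local(pos,st,target):  # world target -> shift in tool axes
    q=st["orientation"];R=Ro.from_quat([q[1],q[2],q[3],q[0]]);return R.inv().apply(np.array(target)-pos).round(1)
E
python3 - <<'E'
import pickle;from h import *
S=pickle.load(open("s0.pkl","rb"))
T,D=S["top"],S["side"]
for nm,lo,hi in (("yellow",(22,150,120),(33,255,255)),("red",(0,170,90),(4,255,255)),("green",(60,50,90),(90,160,255))):
  for n,roi in (("top",(240,145,375,230)),("side",(240,170,380,275))):
    for b in blobs(mask(S[n],lo,hi,roi)): print(nm,n,b)
for b in blobs(mask(T,(0,0,150),(179,45,255),(165,160,235,225)),200): print("scale",b,ray(T,b[2][0],16),[ray(T,p,16).tolist() for p in cv2.boxPoints(b[2])])
for p in((253,152),(366,163),(248,206),(362,216)): print("lidcorner",p,ray(T,p,113))
c=T["image"][140:235,165:375,::-1];d=D["image"][165:280,200:380,::-1]
c=cv2.resize(c,(760,344),interpolation=3);d=cv2.resize(d,(400,256),interpolation=3)
o=np.zeros((600,760,3),np.uint8);o[:344]=c;o[344:,:400]=d;cv2.imwrite("pics/crop0.png",o)
E
```

```text
yellow top ([276, 195, 27, 15, 227], [286.8, 201.1], ((289.17559814453125, 201.18048095703125), (27.51815414428711, 11.314571380615234), 12.094758033752441))
yellow side ([266, 193, 19, 19, 152], [275.6, 202.0], ((276.2500305175781, 201.75), (19.798988342285156, 10.60660171508789), 45.0))
red top ([295, 201, 19, 22, 252], [304.3, 211.5], ((303.9922790527344, 211.56155395507812), (16.00048065185547, 20.465730667114258), 7.125016689300537))
red side ([276, 209, 17, 12, 86], [284.5, 215.0], ((283.9690246582031, 214.535400390625), (15.333749771118164, 8.372415542602539), 41.18592834472656))
red side ([267, 221, 16, 12, 93], [275.2, 226.3], ((274.7168273925781, 225.25221252441406), (14.581172943115234, 8.466487884521484), 41.18592834472656))
green top ([264, 174, 19, 19, 314], [272.8, 182.9], ((272.7563171386719, 182.91116333007812), (17.5980224609375, 17.8117618560791), 4.085616588592529))
green top ([297, 181, 19, 20, 313], [306.1, 190.8], ((306.12164306640625, 190.77027893066406), (17.91948890686035, 17.59069061279297), 9.462322235107422))
green top ([328, 181, 20, 20, 313], [337.8, 19
[... 304 characters left out ...]
.9, 214.1], ((300.79998779296875, 213.90000915527344), (12.965337753295898, 20.55480194091797), 71.56504821777344))
green side ([311, 222, 27, 17, 261], [324.5, 229.6], ((324.2062072753906, 229.5360870361328), (14.933527946472168, 23.549026489257812), 68.96248626708984))
scale ([177, 171, 46, 45, 1103], [199.6, 192.7], ((199.3000030517578, 193.3999786376953), (40.87077331542969, 40.305084228515625), 8.13010311126709)) [591.1 181.4  16. ] [[532.0, 256.0, 16.0], [669.0, 243.5, 16.0], [651.3, 105.5, 16.0], [514.8, 120.7, 16.0]]
lidcorner (253, 152) [710.4   4.  113. ]
lidcorner (366, 163) [ 680.7 -356.6  113. ]
lidcorner (248, 206) [536.   17.1 113. ]
lidcorner (362, 216) [ 510.5 -337.4  113. ]
```

View pics/crop0.png

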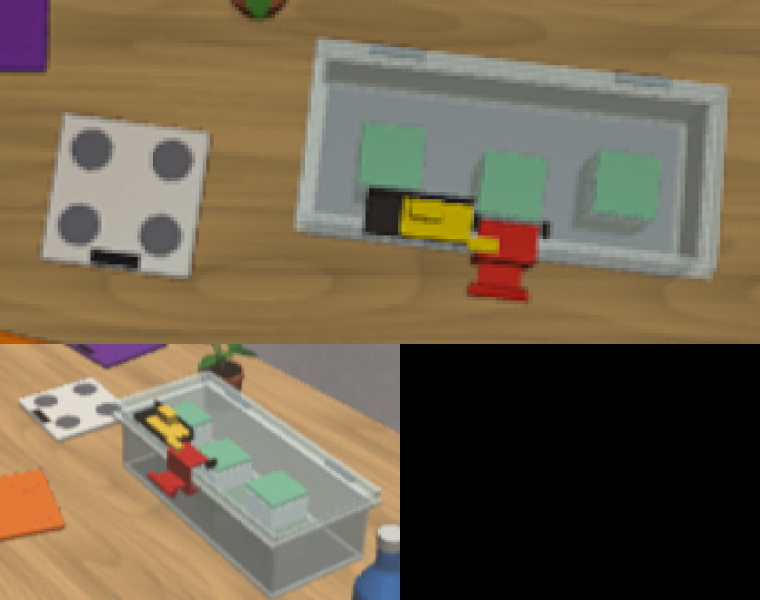

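The crop shows the white scale with pads and strip, and the slide with its thumb rib near top px (282,198). The pull bar is near top px (302,221). I enlarge the slide and latch in both views for point picking.

```bash
python3 - <<'E'
import pickle;from h import *
S=pickle.load(open("s0.pkl","rb"))
def crop(s,x0,y0,w,h,k):
    c=cv2.resize(s["image"][y0:y0+h,x0:x0+w,::-1],(w*k,h*k),interpolation=0)
    for i in range(0,w,10): cv2.putText(c,str(x0+i),(i*k,8),0,.32,(255,255,255),1);c[:,i*k]//=2
    for i in range(0,h,10): cv2.putText(c,str(y0+i),(0,i*k+4),0,.32,(255,255,255),1);c[i*k]//=2
    return c
o=np.zeros((600,800,3),np.uint8)
a=crop(S["top"],264,190,50,36,13)[:, :];a=cv2.resize(a,(450,324));o[:324,:450]=a
b=crop(S["side"],258,185,45,52,11);b=b[:570,:];b=cv2.resize(b,(346,400));o[:400,454:800]=b
cv2.imwrite("pics/crop1.png",o[:400])
from plant import arm
st=arm.read_state();q=st["orientation"];print(Ro.from_quat([q[1],q[2],q[3],q[0]]).as_matrix().round(3).tolist())
E
```

```text
[[-0.947, 0.321, -0.001], [0.321, 0.947, -0.001], [0.0, -0.002, -1.0]]
```

View pics/crop1.png

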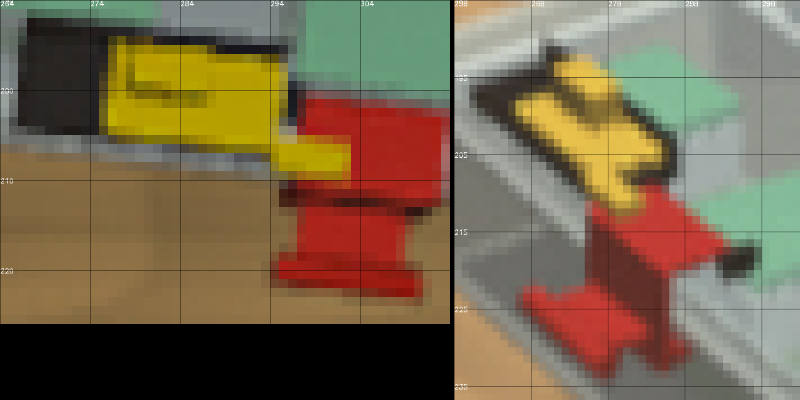

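Rib top face is about (283.3,197.6) in top and (274.5,195) in side. The bar runs from (294.3,219.8) to (310.5,221.8) in top and from about (267,223) to (278,232) in side.

```bash
python3 - <<'E'
import pickle;from h import *
from plant import arm
S=pickle.load(open("s0.pkl","rb"));T,D=S["top"],S["side"]
print("rib tri",tri(T,(283.3,197.6),D,(274.5,195)),"z135",ray(T,(283.3,197.6),135),"side",ray(D,(274.5,195),135))
print("bar",ray(T,(294.3,220.3),90),ray(T,(310.5,222.3),90),"tri",tri(T,(302.5,221.2),D,(273,227)))
for c in((272.8,182.9),(306.1,190.8),(337.8,190.6)): print("tub",ray(T,c,105))
for c in((286,196.3),(300.9,214.1),(324.5,229.6)): print("tubside",ray(D,c,105))
st=arm.read_state();rib=ray(T,(283.3,197.6),135)
yaw=-.078;cx=np.array([np.cos(yaw),np.sin(yaw)]);cy=np.array([-cx[1],cx[0]])
C=np.array([609.4,-168.2])
for n,p in(("rib",rib),("bar",ray(T,(302.5,221.2),90))): print(n,"case",((p[:2]-C)@cx).round(1),((p[:2]-C)@cy).round(1))
for c in((272.8,182.9),(306.1,190.8),(337.8,190.6)): p=ray(T,c,105)[:2]-C;print((p@cx).round(1),(p@cy).round(1))
E
```

```text
rib tri [559.  -89.9 142. ] z135 [560.5 -90.7 135. ] side [566.1 -80.8 135. ]
bar [ 496.4 -129.5   90. ] [ 490.9 -180.5   90. ] tri [ 496.3 -156.8   89.3]
tub [612.5 -60.2 105. ]
tub [ 588.8 -165.5  105. ]
tub [ 591.1 -265.9  105. ]
tubside [620.6 -70.6 105. ]
tubside [ 589.2 -174.7  105. ]
tubside [ 587.7 -273.9  105. ]
rib case -54.8 73.5
bar case -116.1 3.9
-5.3 107.9
-20.7 1.1
-10.6 -98.8
```

```bash
cat >> h.py <<'E'
def to(x,y,z,yaw=None):
    from plant import arm
    st=arm.read_state();p=st["tool_pos"];q=st["orientation"];R=Ro.from_quat([q[1],q[2],q[3],q[0]]).as_matrix()
    a=np.degrees(np.arctan2(R[1,1],R[0,1]))
    print("t",round(st["clock"],2),"pos",p.round(1),"yaxis deg",a.round(2),"shift",(R.T@(np.array([x,y,z])-p)).round(1),"F",st["wrist_force"].round(1),"w",round(st["gripper_width"],1),"gf",round(st["gripper_force"],1))
E
python3 -m creep '-38 -32 0 -4 0; -76 -65 0 -8 0; -114 -98 0 -12 0; -152 -130 0 -13.7 0; -190 -163 0 -13.7 0' 20
python3 -c "from h import *;to(558,-89,200)"
```

```text
clock: 0.6
tool_pos: [312.3, 327.9, 221.7]
orientation: [-0.0, 0.043, 0.999, -0.0]
wrist_force: [1.2, -0.2, 0.3]
gripper_width: 91.1
gripper_force: 0.0
t 0.6 pos [312.3 327.9 221.7] yaxis deg 85.05 shift [-280.7 -394.2   21.8] F [ 1.2 -0.2  0.3] w 91.1 gf 0.0
```

```bash

python3 -m creep '-28 -39 0 0 0; -56 -79 0 0 0; -84 -118 0 0 0.3; -112 -158 0 0 0.3; -140 -197 0 0 0.3' >/dev/null
python3 -m creep '-28 -39 0 0 0.3; -56 -79 5 0 0.4; -84 -118 10 0 0.4; -112 -158 15 0 0.4; -140 -197 20 0 0.4' 
python3 -c "from h import *;to(558,-89,132)"; python3 - <<'E'
from h import *
from plant import arm
import pickle
S={n:arm.snapshot(n) for n in("top","side")};pickle.dump(S,open("s1.pkl","wb"))
a=cv2.resize(S["side"]["image"][150:260,220:340,::-1],(480,440),interpolation=3)
cv2.imwrite("pics/side1.png",a)
E
```

```text
clock: 1.6
tool_pos: [556.7, -89.2, 201.4]
orientation: [-0.0, 0.044, 0.999, 0.0]
wrist_force: [-0.0, 1.1, 0.3]
gripper_width: 54.8
gripper_force: 0.0
t 1.6 pos [556.7 -89.2 201.4] yaxis deg 84.94 shift [-1.3  0.3 69.4] F [-0.   1.1  0.3] w 54.8 gf 0.0
```

View pics/side1.png

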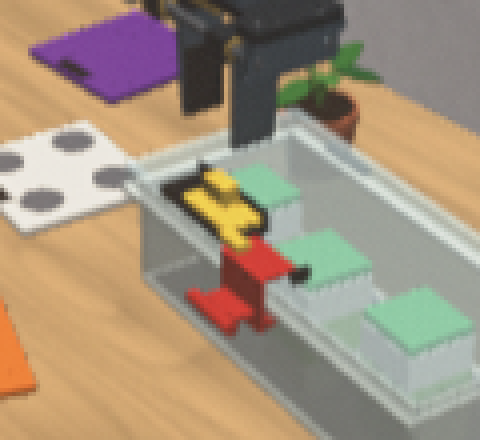

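```bash
python3 - <<'E'
from h import *;import pickle
S=pickle.load(open("s1.pkl","rb"));D=S["side"]
print(px(D,(556.7,-89.2,193.4)),[px(D,(556.7+s*.087*34,-89.2+s*34,193.4)) for s in(-1,1)])
for z in (126,135): print(z,px(D,(560,-90,z)),px(S["top"],(560,-90,z)))
E
```

```text
[273.9 180. ] [array([280.5, 184.8]), array([267.4, 175.4])]
126 [274.9 199.5] [282.8 198.2]
135 [274.9 196.9] [283.1 197.7]
```

```bash

python3 -m creep '-1 0 20 0 0.4; -1 0 40 0 0.4; -1 0 55 0 0.4; -1 0 66 0 0.4; -1 0 66 0 0.4' 20
python3 -m creep '0 0 0 0 0.75; 0 0 0 0 0.75;0 0 0 0 0.75;0 0 0 0 0.75;0 0 0 0 0.75' 20
```

```text
clock: 2.2
tool_pos: [555.1, -86.5, 136.4]
orientation: [-0.002, 0.044, 0.999, 0.0]
wrist_force: [-4.3, -0.7, 5.2]
gripper_width: 54.8
gripper_force: 15.3
clock: 2.7
tool_pos: [554.8, -87.6, 136.7]
orientation: [-0.002, 0.044, 0.999, -0.001]
wrist_force: [-6.3, -3.2, 8.2]
gripper_width: 27.6
gripper_force: 23.8
```

```bash

python3 -m creep '0 0 -2 0 0.75; 0 3 -2 0 0.75;0 8 -2 0 0.75;0 14 -2 0 0.75; 0 20 -2 0 0.75' 25
python3 -m creep '0 3 0 0 0.75; 0 6 0 0 0.75;0 8 0 0 0.75;0 8 0 0 0.75' 25
python3 -c "
from h import *;to(558,-89,132)
from plant import arm
S=arm.snapshot('side');cv2.imwrite('pics/side2.png',cv2.resize(S['image'][150:260,220:340,::-1],(480,440),interpolation=3))"
```

```text
clock: 3.2
tool_pos: [556.7, -68.7, 137.3]
orientation: [-0.002, 0.044, 0.999, -0.002]
wrist_force: [-3.3, -7.5, -0.5]
gripper_width: 27.2
gripper_force: 26.8
clock: 3.6
tool_pos: [557.2, -63.8, 137.3]
orientation: [-0.003, 0.043, 0.999, -0.005]
wrist_force: [-4.8, -16.7, -2.0]
gripper_width: 27.8
gripper_force: 28.7
t 3.6 pos [557.2 -63.8 137.3] yaxis deg 85.09 shift [ -2.9 -25.    5.5] F [ -4.8 -16.7  -2. ] w 27.8 gf 28.7
```

View pics/side2.png

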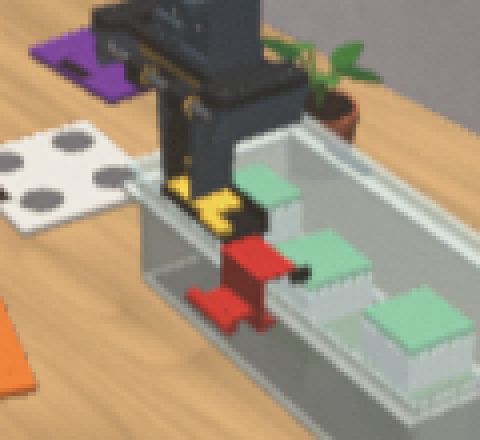

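The slide is at its stop (16.7 N, 26 mm of travel). I release it and go to the pull bar.

```bash

python3 -m creep '0 -3 0 0 0.6; 0 -3 0 0 0.5;0 -3 -15 0 0.45;0 -3 -35 0 0.3; 0 -3 -50 0 0.1' >/dev/null
python3 -m creep '18 -30 0 0 0; 36 -60 0 0 0;54 -92 0 0 0;54 -92 10 0 0;54 -92 10 0 0' 10
python3 -c "
from h import *;to(494.5,-155.5,82);import pickle
from plant import arm
S={n:arm.snapshot(n) for n in('top','side')};pickle.dump(S,open('s2.pkl','wb'))
a=cv2.resize(S['side']['image'][150:260,220:340,::-1],(400,366),interpolation=3);b=cv2.resize(S['top']['image'][140:240,240:340,::-1],(366,366),interpolation=3);cv2.imwrite('pics/v3.png',np.hstack([a,b]))"
```

```text
clock: 4.65
tool_pos: [497.3, -149.0, 177.2]
orientation: [-0.0, 0.044, 0.999, 0.001]
wrist_force: [0.5, 0.3, 0.4]
gripper_width: 91.4
gripper_force: 0.0
t 4.65 pos [ 497.3 -149.   177.2] yaxis deg 84.9 shift [ 2.2 -6.8 95.2] F [0.5 0.3 0.4] w 91.4 gf 0.0
```

View pics/v3.png

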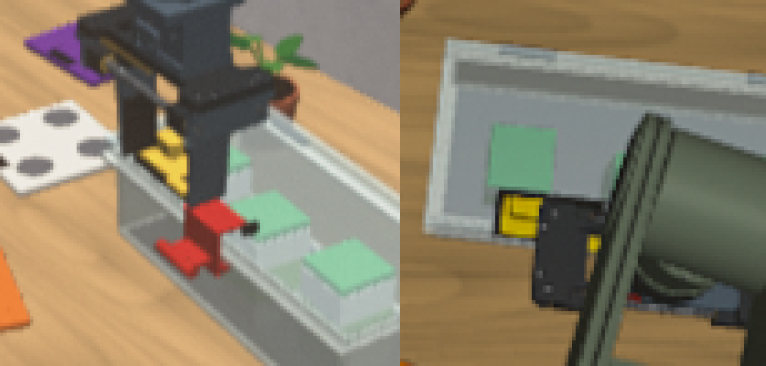

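The slide is drawn back and the tongue is clear of the latch; the jaws are above the bar. I descend and pinch it.

```bash

python3 -m creep '2 -7 25 0 0; 2 -7 50 0 0;2 -7 75 0 0;2 -7 95 0 0;2 -7 95 0 0' 10
python3 -m creep '0 0 0 0 0.3;0 0 0 0 0.45;0 0 0 0 0.45;0 0 0 0 0.45;0 0 0 0 0.45' 10
python3 -c "from h import *;to(494.5,-155.5,82)"
```

```text
clock: 5.25
tool_pos: [494.2, -154.5, 80.6]
orientation: [-0.002, 0.043, 0.999, 0.001]
wrist_force: [-1.0, -0.2, -0.6]
gripper_width: 91.0
gripper_force: 0.0
clock: 5.75
tool_pos: [495.3, -156.2, 83.5]
orientation: [0.001, 0.044, 0.999, -0.0]
wrist_force: [-0.1, 0.0, 0.6]
gripper_width: 54.1
gripper_force: 0.0
t 5.75 pos [ 495.3 -156.2   83.5] yaxis deg 84.97 shift [0.9 0.6 1.5] F [-0.1  0.   0.6] w 54.1 gf 0.0
```

```bash

python3 -m creep '0 0 0 0 0.6;0 0 0 0 0.6;0 0 0 0 0.6' 20
python3 -m creep '2 0 -5 0 0.6;5 0 -13 0 0.6;7 0 -21 0 0.6;7 0 -29 0 0.6;7 0 -29 0 0.6' 25
python3 -c "from h import *;to(494.5,-155.5,82)"
```

```text
clock: 6.05
tool_pos: [495.2, -156.2, 83.1]
orientation: [0.0, 0.044, 0.999, -0.0]
wrist_force: [-0.6, -0.4, 0.8]
gripper_width: 51.3
gripper_force: 20.0
clock: 6.55
tool_pos: [487.3, -155.4, 113.0]
orientation: [-0.0, 0.044, 0.999, 0.0]
wrist_force: [-2.0, -1.2, -0.5]
gripper_width: 51.5
gripper_force: 25.0
t 6.55 pos [ 487.3 -155.4  113. ] yaxis deg 84.98 shift [-7.2  0.6 31. ] F [-2.  -1.2 -0.5] w 51.5 gf 25.0
```

```bash

python3 -m creep '-1 0 -8 0 0.6;-2 0 -16 0 0.6;-5 0 -24 0 0.6;-8 0 -31 0 0.6;-12 0 -38 0 0.6' 30
python3 -m creep '-3 0 -10 0 0.6;-7 0 -20 0 0.6;-13 0 -33 0 0.6;-21 0 -48 0 0.6;-31 0 -63 0 0.6'
python3 -m creep '-7 0 -9 0 0.6;-15 0 -18 0 0.6;-23 0 -27 0 0.6;-37 0 -38 0 0.6;-51 0 -49 0 0.6'
python3 -c "from h import *;to(494.5,-155.5,82)"
```

```text
clock: 7.05
tool_pos: [499.7, -156.6, 150.4]
orientation: [-0.001, 0.044, 0.999, 0.0]
wrist_force: [-1.2, -1.5, -4.9]
gripper_width: 51.4
gripper_force: 30.0
clock: 7.55
tool_pos: [530.9, -159.7, 213.9]
orientation: [-0.0, 0.044, 0.999, -0.0]
wrist_force: [-0.7, -2.6, -6.4]
gripper_width: 51.2
gripper_force: 30.0
clock: 8.05
tool_pos: [581.0, -164.6, 263.1]
orientation: [-0.001, 0.044, 0.999, -0.001]
wrist_force: [-2.2, -4.9, -5.6]
gripper_width: 51.2
gripper_force: 30.0
t 8.05 pos [ 581.  -164.6  263.1] yaxis deg 84.97 shift [ 86.6   1.9 181.3] F [-2.2 -4.9 -5.6] w 51.2 gf 30.0
```

```bash

python3 -m creep '-15 -1 -9 0 0.6;-31 -1 -17 0 0.6;-48 -2 -23 0 0.6;-65 -2 -28 0 0.6;-82 -3 -31 0 0.6'
python3 -m creep '-18 0 -2 0 0.6;-35 0 -2 0 0.6;-53 -1 -1 0 0.6;-70 -1 1 0 0.6;-70 -1 1 0 0.6'
python3 -c "from h import *;to(494.5,-155.5,82)
from plant import arm
S={n:arm.snapshot(n) for n in('top','side')}
a=cv2.resize(S['side']['image'][60:300,180:400,::-1],(400,436),interpolation=3);b=cv2.resize(S['top']['image'][100:260,170:390,::-1],(400,436),interpolation=3);cv2.imwrite('pics/v4.png',np.hstack([a,b]))"
```

```text
clock: 8.55
tool_pos: [663.2, -173.3, 296.1]
orientation: [0.0, 0.044, 0.999, 0.0]
wrist_force: [-4.3, 0.5, 2.5]
gripper_width: 51.4
gripper_force: 30.0
clock: 9.05
tool_pos: [736.2, -180.6, 295.1]
orientation: [0.005, 0.043, 0.999, -0.0]
wrist_force: [1.6, 0.8, 5.4]
gripper_width: 51.5
gripper_force: 30.0
t 9.05 pos [ 736.2 -180.6  295.1] yaxis deg 85.03 shift [244.9   4.  210.9] F [1.6 0.8 5.4] w 51.5 gf 30.0
```

View pics/v4.png

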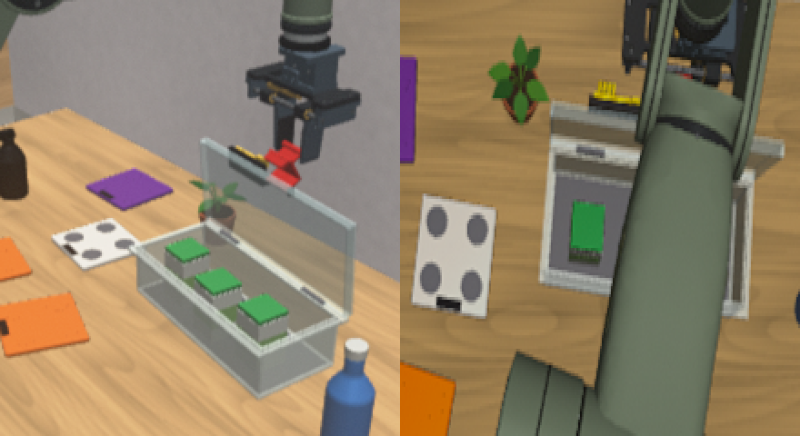

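The lid is about upright, with all three tubs visible in the case. I let go, lift off, and retreat to the scale side so the cameras have a clear view.

```bash

python3 -m creep '0 0 0 0 0.4;0 0 0 0 0.2;0 0 -20 0 0;0 0 -40 0 0;0 0 -45 0 0' 
python3 -m creep '40 10 0 0 0;80 25 0 0 0;120 50 0 0 0;160 80 0 0 0;200 110 0 0 0'
python3 -m creep '25 40 0 0 0;50 80 0 0 0;75 120 0 0 0;100 160 0 0 0;100 200 0 0 0'
python3 - <<'E'
from h import *;to(494.5,-155.5,82);import pickle
from plant import arm
S={n:arm.snapshot(n) for n in('top','side')};pickle.dump(S,open('s3.pkl','wb'))
yaw=np.radians(-5);cx=np.array([np.cos(yaw),np.sin(yaw)]);cy=np.array([-cx[1],cx[0]])
for n,roi in(("top",(235,145,380,230)),("side",(240,170,380,275))):
    s=S[n]
    for b in blobs(mask(s,(50,120,60),(75,255,255),roi),40):
        print(n,b[1],b[0][4],"angle",round(b[2][2],1),ray(s,b[2][0],105))
E
```

```text
clock: 9.65
tool_pos: [733.2, -181.0, 339.5]
orientation: [0.002, 0.044, 0.999, -0.0]
wrist_force: [0.6, -0.7, 1.0]
gripper_width: 83.7
gripper_force: 0.0
clock: 10.15
tool_pos: [540.9, -52.9, 336.0]
orientation: [-0.001, 0.044, 0.999, 0.0]
wrist_force: [0.7, 0.9, -0.0]
gripper_width: 91.0
gripper_force: 0.0
clock: 10.65
tool_pos: [457.7, 155.3, 337.2]
orientation: [-0.0, 0.044, 0.999, 0.0]
wrist_force: [1.3, -0.5, 0.6]
gripper_width: 91.1
gripper_force: 0.0
t 10.65 pos [457.7 155.3 337.2] yaxis deg 85.01 shift [ -63.9 -306.4  255.1] F [ 1.3 -0.5  0.6] w 91.1 gf 0.0
top [272.7, 182.7] 298 angle 4.8 [613.2 -59.7 105. ]
top [337.6, 190.6] 295 angle 8.1 [ 591.4 -265.6  105. ]
top [306.0, 190.8] 302 angle 8.1 [ 588.6 -165.3  105. ]
side [282.7, 197.1] 151 angle 71.6 [610.6 -68.  105. ]
side [299.5, 214.2] 193 angle 70.3 [ 587.2 -172.2  105. ]
side [324.2, 229.5] 224 angle 69.0 [ 588.7 -272.4  105. ]
```

```bash

python3 -m creep '-30 -35 0 0 0.12;-60 -70 0 0 0.12;-90 -105 20 0 0.12;-120 -140 40 0 0.12;-150 -175 60 0 0.12' 20 >/dev/null
python3 -m creep '-22 -26 20 0 0.12;-22 -26 60 0 0.12;-22 -26 90 0 0.12;-22 -26 110 0 0.12;-22 -26 110 0 0.12'
python3 -c "from h import *;to(612,-60,69)"
```

```text
clock: 11.75
tool_pos: [611.7, -61.4, 163.2]
orientation: [-0.004, 0.044, 0.999, 0.0]
wrist_force: [0.2, -0.2, 0.0]
gripper_width: 80.2
gripper_force: 0.0
t 11.75 pos [611.7 -61.4 163.2] yaxis deg 84.92 shift [-1.   1.4 94.2] F [ 0.2 -0.2  0. ] w 80.2 gf 0.0
```

```bash

python3 -m creep '0 1 25 0 0.12;0 1 50 0 0.12;0 1 75 0 0.12;0 1 94 0 0.12;0 1 94 0 0.12'
python3 -m creep '0 0 0 0 0.25;0 0 0 0 0.35;0 0 0 0 0.45;0 0 0 0 0.5;0 0 0 0 0.5' 20
python3 -c "from h import *;to(612,-60,69)"
```

```text
clock: 12.25
tool_pos: [613.0, -60.0, 71.7]
orientation: [-0.002, 0.044, 0.999, 0.0]
wrist_force: [-0.5, 0.7, 0.6]
gripper_width: 80.4
gripper_force: 0.0
clock: 12.75
tool_pos: [615.4, -60.1, 74.7]
orientation: [0.001, 0.044, 0.999, -0.0]
wrist_force: [0.1, -0.9, 5.6]
gripper_width: 56.7
gripper_force: 19.7
t 12.75 pos [615.4 -60.1  74.7] yaxis deg 84.98 shift [ 3.5 -0.2  5.7] F [ 0.1 -0.9  5.6] w 56.7 gf 19.7
```

```bash

python3 -m creep '0 0 -5 0 0.5;0 0 -12 0 0.5;0 0 -20 0 0.5;0 0 -20 0 0.5;0 0 -20 0 0.5' 25
python3 -m creep '0 0 0 0 0.5;0 0 0 0 0.5;0 0 0 0 0.5'
python3 -m creep '0 0 0 0 0.5;0 0 0 0 0.5'
```

```text
clock: 13.25
tool_pos: [614.5, -59.6, 93.4]
orientation: [0.0, 0.044, 0.999, 0.0]
wrist_force: [-1.2, 0.3, -1.6]
gripper_width: 56.6
gripper_force: 24.7
clock: 13.55
tool_pos: [614.3, -59.6, 92.9]
orientation: [-0.0, 0.044, 0.999, 0.0]
wrist_force: [-0.1, 0.5, -1.5]
gripper_width: 56.6
gripper_force: 24.7
clock: 13.75
tool_pos: [614.4, -59.7, 93.1]
orientation: [-0.0, 0.044, 0.999, 0.0]
wrist_force: [-0.1, 0.6, -1.5]
gripper_width: 56.7
gripper_force: 24.7
```

A weighs about 1.5 N, so it is used up. I put it back and go on to B.

```bash

python3 -m creep '0 0 6 0 0.5;0 0 12 0 0.5;0 0 16 0 0.5;0 0 19 0 0.5;0 0 19 0 0.5'
python3 -m creep '0 0 0 0 0.4;0 0 0 0 0.3;0 0 0 0 0.2;0 0 0 0 0.12;0 0 -10 0 0.12' 20
python3 -m creep '0 0 -20 0 0.12;0 0 -45 0 0.12;0 0 -70 0 0.12;0 0 -85 0 0.12;0 0 -85 0 0.12'
python3 -c "from h import *;to(588.5,-165.5,70)"
```

```text
clock: 14.25
tool_pos: [614.3, -59.9, 74.1]
orientation: [-0.0, 0.044, 0.999, -0.0]
wrist_force: [0.8, 0.6, -0.8]
gripper_width: 56.1
gripper_force: 24.9
clock: 14.75
tool_pos: [613.5, -59.5, 83.4]
orientation: [-0.001, 0.044, 0.999, 0.0]
wrist_force: [-0.3, 0.6, 0.0]
gripper_width: 80.0
gripper_force: 0.0
clock: 15.25
tool_pos: [616.2, -59.8, 172.7]
orientation: [0.003, 0.044, 0.999, -0.0]
wrist_force: [0.0, 1.3, 0.2]
gripper_width: 80.4
gripper_force: 0.0
t 15.25 pos [616.2 -59.8 172.7] yaxis deg 84.98 shift [  19.  -107.7  102.6] F [0.  1.3 0.2] w 80.4 gf 0.0
```

```bash

python3 -m creep '6 -36 0 0 0.12;12 -72 0 0 0.12;18 -107 0 0 0.12;18 -107 20 0 0.12;18 -107 20 0 0.12'
python3 -c "from h import *;to(588.5,-165.5,70)"
```

```text
clock: 15.75
tool_pos: [584.8, -165.0, 146.3]
orientation: [-0.003, 0.045, 0.999, 0.001]
wrist_force: [-0.8, -1.0, 0.6]
gripper_width: 80.0
gripper_force: 0.0
t 15.75 pos [ 584.8 -165.   146.3] yaxis deg 84.87 shift [-4.2 -0.3 76.3] F [-0.8 -1.   0.6] w 80.0 gf 0.0
```

```bash

python3 -m creep '-2 0 25 0 0.12;-2 0 50 0 0.12;-2 0 70 0 0.12;-2 0 78 0 0.12;-2 0 78 0 0.12'
python3 -m creep '0 0 0 0 0.25;0 0 0 0 0.35;0 0 0 0 0.45;0 0 0 0 0.5;0 0 0 0 0.5' 25
python3 -m creep '0 0 -5 0 0.5;0 0 -12 0 0.5;0 0 -20 0 0.5;0 0 -20 0 0.5;0 0 -20 0 0.5' 25
python3 -m creep '0 0 0 0 0.5;0 0 0 0 0.5;0 0 0 0 0.5'
```

```text
clock: 16.25
tool_pos: [588.6, -164.1, 70.3]
orientation: [-0.001, 0.043, 0.999, 0.0]
wrist_force: [0.0, -0.1, -0.7]
gripper_width: 80.3
gripper_force: 0.0
clock: 16.75
tool_pos: [590.4, -166.3, 72.8]
orientation: [0.002, 0.044, 0.999, -0.001]
wrist_force: [-0.2, -4.9, 5.8]
gripper_width: 57.1
gripper_force: 24.3
clock: 17.25
tool_pos: [589.1, -164.6, 91.2]
orientation: [-0.0, 0.044, 0.999, 0.0]
wrist_force: [-0.6, 0.8, -7.0]
gripper_width: 57.5
gripper_force: 24.3
clock: 17.55
tool_pos: [589.0, -164.8, 90.9]
orientation: [-0.0, 0.044, 0.999, 0.0]
wrist_force: [-0.0, 1.2, -5.8]
gripper_width: 57.1
gripper_force: 24.3
```

B weighs 5.8 N, so it is the full one. I lift it clear and carry it over the scale.

```bash

python3 -m creep '0 0 -15 0 0.55;0 0 -40 0 0.55;0 0 -70 0 0.55;0 0 -100 0 0.55;0 0 -125 0 0.55' 35
python3 -m creep '1 10 -10 0 0.55;3 30 -15 0 0.55;5 60 -15 0 0.55;8 95 -15 0 0.55;11 135 -15 0 0.55' >/dev/null
python3 -m creep '3 40 0 0 0.55;6 80 0 0 0.55;10 120 0 0 0.55;12 150 0 0 0.55;14 175 0 0 0.55' >/dev/null
python3 -m creep '2 20 0 0 0.55;2 33 0 0 0.55;2 35 0 0 0.55;2 35 0 0 0.55'
python3 - <<'E'
from h import *;to(592,181.5,84);import pickle
from plant import arm
S={n:arm.snapshot(n) for n in('top','side')};pickle.dump(S,open('s4.pkl','wb'))
a=cv2.resize(S['side']['image'][60:300,180:400,::-1],(400,436),interpolation=3);b=cv2.resize(S['top']['image'][100:260,170:390,::-1],(400,436),interpolation=3);cv2.imwrite('pics/v5.png',np.hstack([a,b]))
E
```

```text
clock: 18.05
tool_pos: [589.3, -164.9, 217.8]
orientation: [0.001, 0.044, 0.999, -0.0]
wrist_force: [1.5, 1.0, -5.0]
gripper_width: 57.6
gripper_force: 34.1
clock: 19.45
tool_pos: [592.2, 181.0, 230.6]
orientation: [-0.001, 0.044, 0.999, -0.0]
wrist_force: [0.3, -0.2, -5.4]
gripper_width: 57.1
gripper_force: 34.1
t 19.45 pos [592.2 181.  230.6] yaxis deg 85.0 shift [1.000e-01 7.000e-01 1.466e+02] F [ 0.3 -0.2 -5.4] w 57.1 gf 34.1
```

View pics/v5.png

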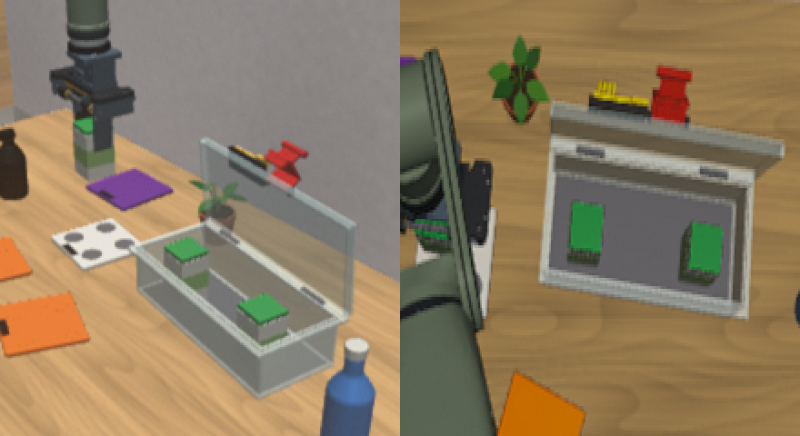

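The tub hangs upright above the scale; the other two stand in the case and the lid is open. I lower it gently.

```bash

python3 -m creep '0 0 15 0 0.55;0 0 45 0 0.55;0 0 80 0 0.55;0 0 110 0 0.55;0 0 130 0 0.55' >/dev/null
python3 -m creep '0 0 3 0 0.55;0 0 6 0 0.55;0 0 8 0 0.55;0 0 10 0 0.55;0 0 10 0 0.55'
python3 -m creep '0 0 1 0 0.55;0 0 2 0 0.55;0 0 3 0 0.55;0 0 4 0 0.55;0 0 4 0 0.55'
```

```text
clock: 20.55
tool_pos: [592.8, 181.2, 92.0]
orientation: [0.001, 0.044, 0.999, 0.0]
wrist_force: [-0.2, 0.2, -5.3]
gripper_width: 57.0
gripper_force: 34.1
clock: 21.05
tool_pos: [592.4, 181.2, 87.1]
orientation: [-0.0, 0.044, 0.999, -0.0]
wrist_force: [0.6, 1.1, -5.8]
gripper_width: 56.7
gripper_force: 34.1
```

```bash

python3 -m creep '0 0 1 0 0.55;0 0 1 0 0.55;0 0 2 0 0.55;0 0 2 0 0.55'
python3 -m creep '0 0 1 0 0.55;0 0 1 0 0.55;0 0 2 0 0.55;0 0 2 0 0.55'

```

```text
clock: 21.45
tool_pos: [592.4, 181.2, 85.1]
orientation: [-0.0, 0.044, 0.999, 0.0]
wrist_force: [0.3, 0.1, -5.7]
gripper_width: 56.9
gripper_force: 34.1
clock: 21.85
tool_pos: [592.5, 181.2, 83.8]
orientation: [0.0, 0.044, 0.999, 0.0]
wrist_force: [-2.2, -0.8, -1.3]
gripper_width: 56.8
gripper_force: 34.1
```

Contact: the wrist load has dropped to 1.3 N. I lower 1 mm more, release slowly and withdraw.

```bash

python3 -m creep '0 0 0.5 0 0.55;0 0 0.5 0 0.55' 5
python3 -m creep '0 0 0 0 0.36;0 0 0 0 0.3;0 0 0 0 0.2;0 0 0 0 0.12;0 0 0 0 0.1'
python3 -m creep '0 0 -10 0 0.1;0 0 -35 0 0.1;0 0 -70 0 0.1;0 0 -110 0 0.1;0 0 -150 0 0.1'
python3 -m creep '40 0 0 0 0;80 0 0 0 0;120 0 0 0 0;160 20 0 0 0;190 40 0 0 0'
python3 -m creep '0 30 0 0 0;0 60 0 0 0;0 60 0 0 0;0 60 0 0 0;0 60 0 0 0'
python3 - <<'E'
from h import *
from plant import arm
S={n:arm.snapshot(n) for n in('top','side')}
a=cv2.resize(S['side']['image'][60:300,180:400,::-1],(400,436),interpolation=3);b=cv2.resize(S['top']['image'][100:260,170:390,::-1],(400,436),interpolation=3);cv2.imwrite('pics/v6.png',np.hstack([a,b]))
E
```

```text
clock: 22.05
tool_pos: [592.9, 180.9, 83.5]
orientation: [0.001, 0.044, 0.999, -0.0]
wrist_force: [-1.2, -2.3, 1.4]
gripper_width: 57.2
gripper_force: 4.9
clock: 22.55
tool_pos: [592.6, 181.3, 82.7]
orientation: [0.0, 0.044, 0.999, 0.0]
wrist_force: [0.6, 0.0, 0.7]
gripper_width: 81.7
gripper_force: 0.0
clock: 23.05
tool_pos: [592.3, 181.1, 234.9]
orientation: [0.0, 0.044, 0.999, 0.0]
wrist_force: [-0.2, -0.1, 0.1]
gripper_width: 81.7
gripper_force: 0.0
clock: 23.55
tool_pos: [404.5, 237.7, 233.8]
orientation: [0.0, 0.044, 0.999, 0.0]
wrist_force: [0.4, 0.7, 0.0]
gripper_width: 91.3
gripper_force: 0.0
clock: 24.05
tool_pos: [411.8, 296.7, 233.0]
orientation: [-0.0, 0.044, 0.999, -0.0]
wrist_force: [0.0, -0.1, -0.0]
gripper_width: 91.4
gripper_force: 0.0
```

View pics/v6.png

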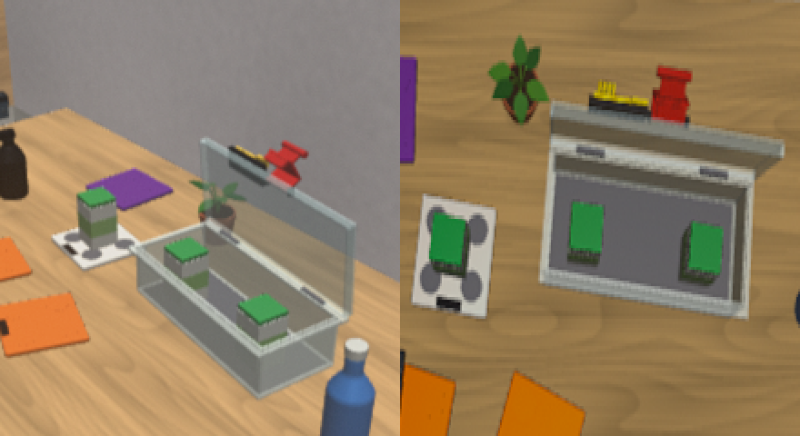

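The full tub stands upright on the white scale, the other two stand in the case, the lid is open and the arm is clear.

```bash
python3 -c "from plant import arm;print(arm.job_done())"
```

```text
the job is handed in; nothing more can be done
None
```

I handed the job in at about 24 s (no verdict came back): the full tub, the middle one at about 5.8 N, stands upright on the white scale, the other two stand in the case (one weighed at 1.5 N, the third not weighed), and the lid is open.

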